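# Load a vial rack into the code reader and hold it home

### The arm

A 6-joint arm with a two-finger parallel gripper is mounted at the origin on the work surface. World frame = base frame: x ahead of the robot, y to its left, z up, the work surface at z = 0. Lengths are in m, angles in degrees, forces in N, time in s.
With the tool pointing down it reaches from about 0.3 to 0.875 m from the base axis. Payload 6.4 kg.
Tool frame: the origin (TCP) lies at the centre of the arm's flange, where the gripper is bolted on; the fingertips stand 166 mm ahead of it and the grasp point (between the pads) lies 147 mm ahead of it; z points along the fingers, y is the line along which they close (so a half turn about z gives the same grasp; the last joint's range is limited). The gripper opens to 88 mm and grips with 3 to 60 N. Pads are 18 mm wide; open, the fingers measure 123 mm over their backs; the gripper's body (75 mm by 187 mm) begins 45 mm behind the grasp point.
Start: joints at [55.674, 10.359, 92.074, -0, 77.567, -11.82], TCP at [0.22, 0.531, 0.405] pointing down, gripper open.
Joint ranges: [-171.53, 171.53], [-51.25, 118.39], [17.06, 147.69], [-65.23, 245.23], [0, 150.52], [-178.68, 178.68]. Speed limits (degrees/s): [147.25, 147.25, 172.46, 180, 180, 180].

### API

Orientations are given as a 3x3 rotation matrix whose columns are the frame's x, y, z axes.
In Python, from cell import bot, optics, job_done gives the robot as it stands. The module is installed in compiled form; this text tells all that it offers.
- The arm moves only by the tool pendant, called after "Request:" in YAML: its name, and indented under it one key for each argument. Schema: {"type":"object","properties":{"plan":{"type":"array","items":{"type":"object","properties":{"jaw":{"type":"number"},"d":{"type":"array","items":{"type":"number"},"minItems":3,"maxItems":3},"rot":{"type":"array","items":{"type":"number"},"minItems":3,"maxItems":3}},"additionalProperties":false,"required":["jaw"]},"minItems":1,"maxItems":20},"only":{"type":"string"},"quiet":{"type":"boolean"},"lines":{"type":"string"}},"required":["plan"],"additionalProperties":false}. plan is a list of rows, 1 to 20 of them, each an object with the fields jaw (the opening from 0.0 (shut) to 1.0 (fully open)), d (a list: dx, dy, dz in shares of the most that a row can go, 1 being 62.5 mm), rot (a list: a rotation vector rx, ry, rz in fractions of the full range, 1 being 180 degrees); a field left out counts as zero (the opening has to be given); each row shifts and turns the commanded pose from where the row before left it, along the tool's axes as they then stand; what a row does not reach is not made up. A row lasts 1/8 s, in which the tool goes at most 0.0625 m and 10.7 degrees, less where a joint would pass 70% of its speed; a pose out of reach is approached as far as the arm can. The fingers move at their own pace and stop on an object; the grip force is fixed at half the most. Time passes only in rows, so rows that do not move let the fingers close. The tool returns the time, the measured TCP pose, the force, the opening and the grip force at its end. only (a regular expression) keeps the lines of the reply that match it, lines (a string "A,B") keeps lines A to B, and quiet returns only ok. No shift or turn number may pass 1 either way. Input that does not fit is refused with a message, and nothing moves.
- bot.observe(): the state, without advancing time (a new reading comes with each control period).
- optics.capture(name): name is "side" or "top" or "wrist"; returns a dict with "image" (480x640x3 uint8, red, green, blue), "depth" (480x640 float32, m along the optical axis (not along the pixel's ray), 0 where there is no reading), "fx", "fy", "cx", "cy" (pixels), "world_from_camera" (4x4, takes a point from camera to world coordinates); the wrist camera has in their place "tool_from_camera" (4x4, takes a point from camera to tool coordinates, whose origin is the TCP and whose axes are the flange's). Camera axes: x right, y down, z forward; pixel columns grow to the right and rows downward; lengths in m; the calibration is good to about 2 mm. The wrist camera is an equidistant fisheye: a pixel r from the principal point sees the ray r / f radians off the axis. A picture is of the moment at which its call begins: read the wrist's pose just before it.
- job_done(): hands the job in; it is judged then, once.
The state is a dict: "time": time; "joint_pos": joint angles; "qd": joint speeds; "tau": joint torques, N m; "tool_pos": TCP position; "eef_rot": TCP orientation; "wrist_force": force on the tool from outside, world axes, zero at the start; "ft_torque": the same for the moment, N m; "grip_width": opening from 0.0 (shut) to 1.0 (fully open); "grasp_force": force on a finger pad.
Only numpy, scipy, OpenCV 4.12 (cv2) and the standard library are available. Lean on these libraries where they do the work, as an engineer would, in place of code of your own. Each camera call takes 0.05 s, during which the arm holds its last target. There are 200 camera calls.

### The job

Take the blue rack of sample vials by its bar handle, set it on the front ledge of the white code reader and slide it in under the two guide lips until it is fully home against the back stop. The reader's spring ejector would push the rack out again, so finish holding it there for the scan, without letting go: with one slanting push, inward and down, keep the rack square, firmly against the back stop and firmly flat on the reader's dark glass bed at the same time. Do not ram the stop, keep all six vials standing in their cells, and leave the bottle, the measuring cylinder and the green basket where they are.

Things in the scene. Friction and masses are not known exactly. Their poses are not given: they have to be found in the camera images.
- rack: Blue vial rack on the bench left or right of the reader; 0.24 kg, 0.42 with vials (varies by a quarter). Origin: centre of underside; x along its length, z up. Base plate 128 (x) by 92 by 8 mm thick; cell grid on it 128 by 76 mm, up to 45 mm, so the base sticks out 8 mm each long side as flanges. Vial tops 69 mm above underside. Either end may go in first.
- rack_handle (a point): Centre of the rack's black bar handle, 107 mm straight above the rack's origin. The bar is 104 mm long (along the rack's x), 12 mm thick (along y), 22 mm high, carried by two 8 mm steel posts 45 mm either side of the middle. Pinch it from above across its thickness.
- reader: White code reader fixed to the bench, 300 (x) by 184 (y) mm. Origin: on the bench, under the centre of a rack that is home; x points into the bay (the way the rack slides in, away from the robot), z up. The rack slides with its length along reader x, its origin on the line y = 0, 50 mm above the bench. Housing behind the bay (x = 68 to 150 mm): 100 mm high.
- lip_start (a point): Middle of the bay's mouth on the bed, reader x = -55 mm, where the guide lips begin. From here to the stop the rails stand 96 mm apart; their lips reach in to 41 mm from the middle line and leave 10.5 mm above the bed for the 8 mm flanges: the rack cannot go in from above. Lip tops 65.5 mm above the bench. In front, to x = -104 mm, the rails flare to about 130 mm apart.
- ledge (a point): Where to set the rack down: its origin on this point of the bed (reader x = -130 mm), lengthwise along reader x. It stands there stably, its leading end 11 mm short of the lips, its rear end 44 mm over the ledge's front edge.
- bed: Dark glass bed, fixed, 214 by 96 mm, 50 mm above the bench, from the front edge (reader x = -150 mm) to the stop. Origin: centre of its top. The scan needs at least 9 N of rack on bed in all (rack and vials weigh about 4 N): 14 to 18 N of downward push is right, as the push is high up and the rack must not tip. Slippery: friction about a quarter of the load.
- stop: Black rubber back stop, fixed, 80 mm wide, 46 mm high above the bed. Origin: middle of the lower edge of its face, reader x = 64 mm; a rack whose end touches it is home. The scan needs at least 4 N on the stop itself, beyond ejector and friction: 12 to 16 N of inward push at the handle is right, no more than the downward push. Ease in the last 15 mm at 30 mm/s; stay under 40 N.
- ejector (a joint): Spring ejector of the bay: two steel pins 10 mm thick standing out of the stop's face by 12 mm, 20 mm above the bed. 0: out (at rest); 0.012 m: pressed flush with the stop by a rack that is home. Its spring gives 2.4 N at 0 and 3.8 N when flush.
- bottle: Bystander: amber reagent bottle with a white dispenser on top, 96 mm thick, 377 mm high, spout 90 mm to its -x. Origin: centre of its underside.
- cylinder: Bystander: glass measuring cylinder on a blue foot 72 mm wide, 212 mm high. Origin: centre of its underside.
- basket: Bystander: mint-green open basket 150 by 105 mm, 45 mm high, with caps and a tube in it, on the other side of the reader from the rack. Origin: centre of its underside.
- vial0: Scintillation vial 1 of 6, white with a white cap, 26 mm thick, 61 mm high, 30 g, standing loose in a cell of the rack, 8 mm above the rack's underside. Origin: centre of its underside.
- vial1: Scintillation vial 2 of 6, white with a white cap, 26 mm thick, 61 mm high, 30 g, standing loose in a cell of the rack, 8 mm above the rack's underside. Origin: centre of its underside.
- vial2: Scintillation vial 3 of 6, white with a white cap, 26 mm thick, 61 mm high, 30 g, standing loose in a cell of the rack, 8 mm above the rack's underside. Origin: centre of its underside.
- vial3: Scintillation vial 4 of 6, white with a red cap, 26 mm thick, 61 mm high, 30 g, standing loose in a cell of the rack, 8 mm above the rack's underside. Origin: centre of its underside.
- vial4: Scintillation vial 5 of 6, white with a white cap, 26 mm thick, 61 mm high, 30 g, standing loose in a cell of the rack, 8 mm above the rack's underside. Origin: centre of its underside.
- vial5: Scintillation vial 6 of 6, white with a white cap, 26 mm thick, 61 mm high, 30 g, standing loose in a cell of the rack, 8 mm above the rack's underside. Origin: centre of its underside.
Not all that is in view belongs to the job. What is meant by the rack is not orange or red, and is the larger of those in its own colour.

How it is judged (in metres and radians):
On the way:
1. the rack has entered the mouth square and flat on the bed, its leading end under the lips, not yet home (angle between rack's own z axis and vertical below 0.03 rad and x of rack in the frame of reader between -0.118 and -0.012 m and z of rack in the frame of reader between 0.047 and 0.054 m and angle between the x axis of rack and the x axis of reader, either way round below 0.12 rad), for 0.05 s.
At the end, for the whole second after the job is handed in: The rack is held home (within 3 mm) in the bay, square (0.05 rad) and flat (0.014 rad), the ejector pressed in; the push keeps at least 4 N between rack and stop and 9 N between rack and bed; all six vials stand in their cells (angle between rack's own z axis and vertical below 0.014 rad and x of rack in the frame of reader above -0.003 m and angle between the x axis of rack and the x axis of reader, either way round below 0.05 rad and y of rack in the frame of reader between -0.005 and 0.005 m and z of rack in the frame of reader below 0.053 m and value of joint ejector above 0.009 m and contact force between rack and stop above 4 N and contact force between rack and bed above 9 N and linear speed of rack below 0.02 m/s and z of each of vial0, vial1, vial2, vial3, vial4, vial5 in the frame of rack below 0.015 m and angle between each of vial0, vial1, vial2, vial3, vial4, vial5's own z axis and vertical below 0.15 rad and horizontal distance between each of vial0, vial1, vial2, vial3, vial4, vial5 and rack below 0.07 m); the arm keeps its last pose, push and grip.
It fails at once if the rack is rammed against the back stop (over 80 N) (contact force between rack and stop above 80 N).
It fails at once if the bottle is pushed away or knocked over (distance of bottle from where it was at the start of the episode above 0.03 m or angle between bottle's own z axis and vertical above 0.3 rad).
It fails at once if the cylinder is pushed away or knocked over (distance of cylinder from where it was at the start of the episode above 0.03 m or angle between cylinder's own z axis and vertical above 0.3 rad).
It fails at once if the basket is pushed away or knocked over (distance of basket from where it was at the start of the episode above 0.03 m or angle between basket's own z axis and vertical above 0.3 rad).
It also fails if it takes over 48 s, if anything falls off the work surface, if the arm or the gripper's body presses on something with over 40 N, if the wrist force passes 120 N, or if a joint passes its speed limit or range.

## Working session

There is one attempt and no reset: what is moved stays moved. The work goes in short steps, Python scripts to look and compute and a tool call to move; the robot and the scene stay as the last step left them, time stands still between calls to the robot, and variables do not carry over. Pictures are saved under pics/ and viewed, at most 10 in all, crops included, and the job is handed in when it is done.

```bash
mkdir -p pics
```

Run:
```python
from cell import bot,optics
import cv2,numpy as np,pickle
s=bot.observe();print(s)
for n in("top","side"):
    c=optics.capture(n);pickle.dump(c,open(n+".pkl","wb"))
    cv2.imwrite(f"pics/{n}0.png",c["image"][:,:,::-1]);print(n,c["fx"],c["cx"],c["cy"],c["world_from_camera"].round(4).tolist())
```

```text
{'time': 0.0, 'joint_pos': array([ 5.56732708e+01,  1.03993180e+01,  9.21305981e+01,  2.36232051e-04,
        7.75664300e+01, -1.18207225e+01]), 'qd': array([-0.07979263, -0.14719049,  0.01328994,  0.00500833, -0.06356824,
       -0.02306384]), 'tau': array([-7.00883120e-04, -4.33865190e+01, -3.41847110e+01,  7.03023118e-02,
        3.83831444e-02, -1.12262721e-04]), 'tool_pos': array([0.21994483, 0.53100328, 0.40384409]), 'eef_rot': array([[-9.23838901e-01,  3.82780328e-01, -9.51573966e-04],
       [ 3.82781353e-01,  9.23837926e-01, -1.38641832e-03],
       [ 3.48406461e-04, -1.64507194e-03, -9.99998586e-01]]), 'wrist_force': array([-0.06706916, -0.08839636, -0.21093393]), 'ft_torque': array([ 0.01828888, -0.02318873,  0.05290271]), 'grasp_force': 0.0, 'grip_width': 1.0002442863847874}
top 448.6162001116803 317.90799500160324 245.24168111258726 [[-0.0536, -0.9771, 0.2061, 0.2591], [-0.9986, 0.0525, -0.0105, -0.0097], [-0.0006, -0.2063, -0.9785, 1.3009], [0.0, 0.0, 0.0, 1.0]]
side 481.1228966708586 323.6957581802225 232.437528579464 [[0.9969, -0.0591, 0.0514, 0.4433], [-0.0758, -0.5621, 0.8236, -1.0757], [-0.0198, -0.825, -0.5648, 0.8163], [0.0, 0.0, 0.0, 1.0]]
```

View pics/top0.png

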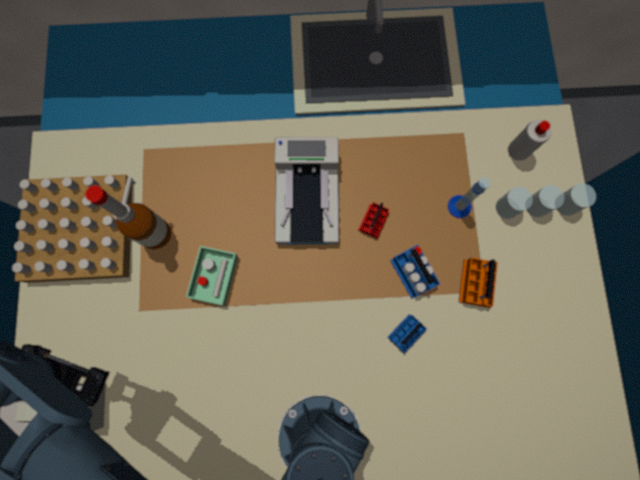

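View pics/side0.png

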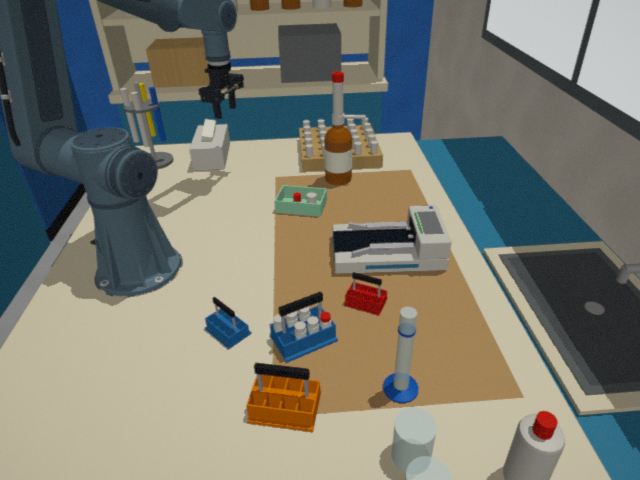

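The top view shows the rack (large blue) around pixel (415,272) with its black bar near (427,262), and the reader at (307,190) with its mouth toward the robot. The cylinder foot is at (460,206) and the bottle at (140,225). The side view shows the rack at (303,330), its handle at (301,304), and the reader at (390,240).

Create h.py:
```python
import numpy as np,cv2,pickle
def cloud(c):
    d=c["depth"];v,u=np.mgrid[:480,:640]
    P=np.stack([(u-c["cx"])/c["fx"]*d,(v-c["cy"])/c["fy"]*d,d],-1)
    T=c["world_from_camera"];return P@T[:3,:3].T+T[:3,3]
def rect(P):
    (c,s,a)=cv2.minAreaRect((P[:,:2]*1000).astype(np.float32));b=cv2.boxPoints((c,s,a))
    e=b[1]-b[0];f=b[2]-b[1];l=e if np.hypot(*e)>np.hypot(*f) else f
    return np.round(c,1),np.round(s,1),round(float(np.degrees(np.arctan2(l[1],l[0])))%180,2)
```

Run:
```python
from h import *
for n,box in(("top",(385,235,450,305)),("side",(262,285,345,360))):
    c=pickle.load(open(n+".pkl","rb"));W=cloud(c);u0,v0,u1,v1=box
    w=W[v0:v1,u0:u1].reshape(-1,3);im=c["image"][v0:v1,u0:u1].reshape(-1,3).astype(int)
    ok=w[:,2]>-.1
    h=ok&(im.max(1)<70)&(w[:,2]>.09)&(w[:,2]<.14);print(n,"handle",h.sum(),rect(w[h]),np.median(w[h],0),w[h].mean(0), np.percentile(w[h,2],[5,50,95]))
    b=(im[:,2]-im[:,0]>50)&(w[:,2]<.06);print("blue",b.sum(),rect(w[b]),np.percentile(w[b,2],[5,50,95]))
for n,box in(("top",(265,130,350,250)),("side",(325,200,455,280))):
    c=pickle.load(open(n+".pkl","rb"));W=cloud(c);u0,v0,u1,v1=box
    w=W[v0:v1,u0:u1].reshape(-1,3);im=c["image"][v0:v1,u0:u1].reshape(-1,3).astype(int)
    m=(w[:,2]>.035)&(w[:,2]<.2);print(n,"reader all",m.sum(),rect(w[m]))
    m=(w[:,2]>.09)&(w[:,2]<.11);print("housing",m.sum(),rect(w[m]))
    m=(im.max(1)<60)&(w[:,2]>.04)&(w[:,2]<.057);print("bed",m.sum(),rect(w[m]),np.median(w[m],0))
c=pickle.load(open("top.pkl","rb"))
for nm,(a,b,e,f) in dict(top=(380,230,455,305),rd=(260,125,355,255)).items():
    cv2.imwrite(f"/tmp/{nm}.png",cv2.resize(c["image"][b:f,a:e,::-1],None,fx=5,fy=5))
```

```text
top handle 210 (array([ 438.3, -297.1]), array([101.1,  13.6]), 23.92) [ 0.43507569 -0.29620878  0.11667745] [ 0.43600197 -0.29622444  0.11553482] [0.10369663 0.11667745 0.12211002]
blue 536 (array([ 435.5, -293.8]), array([124.7,  80. ]), 25.1) [0.00502018 0.02895097 0.04813818]
side handle 410 (array([ 438.8, -305.6]), array([104. ,  13.3]), 24.02) [ 0.43708375 -0.30813931  0.11001793] [ 0.43795886 -0.30789999  0.10854307] [0.09746878 0.11001793 0.11661645]
blue 1372 (array([ 439.2, -308. ]), array([128.1,  88.3]), 24.8) [0.00337261 0.02502182 0.04277239]
top reader all 6672 (array([684.1,   3.6]), array([184.6, 301.3]), 177.1)
housing 1795 (array([790.8,  -1.4]), array([182.5,  87.6]), 87.1)
bed 2030 (array([643. ,   3.6]), array([ 89.9, 217.2]), 176.83) [0.63016223 0.0044337  0.04993333]
side reader all 5252 (array([683. , -63.7]), array([306. , 300.4]), 87.02)
housing 1206 (array([792.5, -11. ]), array([185.9,  86.9]), 87.29)
bed 1204 (array([643.4,  -0.7]), array([ 99.2, 216.5]), 178.46) [0.62339315 0.00763045 0.04687917]
```

The rows are not in the units I measure in: shifts go in shares of 62.5 mm and turns go in shares of 180 degrees. I convert before sending: -0.0489 m is -0.7824, -0.0371 m is -0.5936.

Request:
pendant:
  plan:
    - {"jaw":1, "d":[-0.5936, -0.7824, 0]}
    - {"jaw":1, "d":[-0.5936, -0.7824, 0]}
    - {"jaw":1, "d":[-0.5936, -0.7824, 0]}
    - {"jaw":1, "d":[-0.5936, -0.7824, 0]}
    - {"jaw":1, "d":[-0.5936, -0.7824, 0]}
    - {"jaw":1, "d":[-0.5936, -0.7824, 0]}
    - {"jaw":1, "d":[-0.5936, -0.7824, 0]}
    - {"jaw":1, "d":[-0.5936, -0.7824, 0]}
    - {"jaw":1, "d":[-0.5936, -0.7824, 0]}
    - {"jaw":1, "d":[-0.5936, -0.7824, 0]}
    - {"jaw":1, "d":[-0.5936, -0.7824, 0]}
    - {"jaw":1, "d":[-0.5936, -0.7824, 0]}
    - {"jaw":1, "d":[-0.5936, -0.7824, 0]}
    - {"jaw":1, "d":[-0.5936, -0.7824, 0]}

```text
time: 1.85
tool_pos: [0.4379, -0.3021, 0.4043]
eef_rot: [[-0.924, 0.383, -0.0], [0.383, 0.924, 0.0], [0.0, 0.0, -1.0]]
wrist_force: [1.0, 1.0, 0.0]
grip_width: 1.004
grasp_force: 0.0
```

Request:
pendant:
  plan:
    - {"jaw":1, "rot":[0, 0, 0.0571]}
    - {"jaw":1, "rot":[0, 0, 0.0571]}
    - {"jaw":1, "rot":[0, 0, 0.0571]}
    - {"jaw":1, "rot":[0, 0, 0.0571]}
    - {"jaw":1, "rot":[0, 0, 0.0571]}
    - {"jaw":1, "rot":[0, 0, 0.0571]}
    - {"jaw":1, "rot":[0, 0, 0.0571]}
    - {"jaw":1, "rot":[0, 0, 0.0571]}
    - {"jaw":1, "rot":[0, 0, 0.0571]}
    - {"jaw":1, "rot":[0, 0, 0.0571]}
    - {"jaw":1, "rot":[0, 0, 0.0571]}
    - {"jaw":1, "rot":[0, 0, 0.0571]}
    - {"jaw":1, "rot":[0, 0, 0.0571]}
    - {"jaw":1}
    - {"jaw":1}

```text
time: 3.72
tool_pos: [0.4378, -0.3, 0.4045]
eef_rot: [[0.912, 0.41, -0.0], [0.41, -0.912, 0.0], [-0.0, -0.0, -1.0]]
wrist_force: [-0.3, 0.8, -0.3]
grip_width: 0.999
grasp_force: 0.0
```

Run:
```python
from cell import bot,optics
import cv2,pickle
s=bot.observe();c=optics.capture("wrist");pickle.dump((s,c),open("w1.pkl","wb"))
cv2.imwrite("pics/w1.png",c["image"][:,:,::-1]);print({k:c[k] for k in("fx","fy","cx","cy","tool_from_camera")});print(s["tool_pos"],s["eef_rot"],s["joint_pos"],s["wrist_force"])
```

```text
{'fx': 371.64829954431775, 'fy': 371.64829954431775, 'cx': 315.77871770092514, 'cy': 237.60394202077714, 'tool_from_camera': array([[ 5.94828293e-04, -9.63120888e-01, -2.69068394e-01,
         6.97567179e-02],
       [ 9.99999686e-01,  7.13866356e-04, -3.44564784e-04,
         8.40311039e-04],
       [ 5.23936415e-04, -2.69068105e-01,  9.63121010e-01,
         1.97846903e-02],
       [ 0.00000000e+00,  0.00000000e+00,  0.00000000e+00,
         1.00000000e+00]])}
[ 0.43784446 -0.29996176  0.40448768] [[ 9.12206920e-01  4.09729716e-01 -3.07514269e-04]
 [ 4.09729812e-01 -9.12206851e-01  3.76189969e-04]
 [-1.26380413e-04 -4.69160857e-04 -9.99999882e-01]] [-4.72388770e+01  4.70624220e+00  9.84263369e+01  1.74351183e-03
  7.68952082e+01  1.85728656e+01] [-0.34007411  0.78319317 -0.25341531]
```

View pics/w1.png

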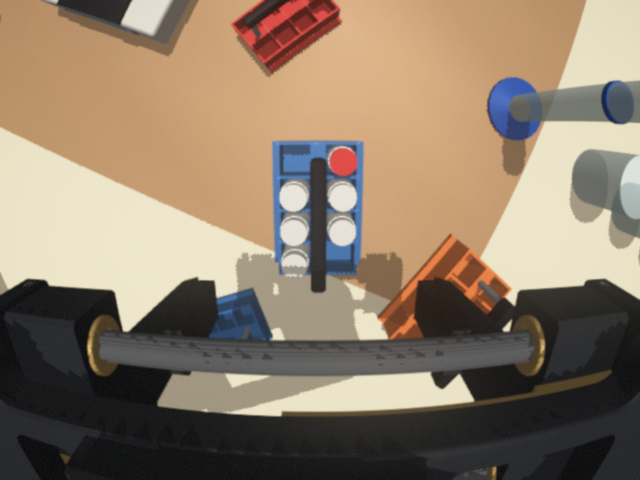

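The wrist view shows the rack square under the gripper, with its bar running from (318,160) to (318,292), the red-capped vial at (343,161), and the orange rack at about (450,290).

Add to h.py:
```python
def wray(s,c,px,z):
    px=np.atleast_2d(px).astype(float);d=(px-[c["cx"],c["cy"]])/c["fx"];r=np.hypot(*d.T)[:,None]
    v=np.hstack([d*np.sinc(r/np.pi),np.cos(r)]);T=c["tool_from_camera"];R=s["eef_rot"]
    o=s["tool_pos"]+R@T[:3,3];v=v@T[:3,:3].T@R.T
    return o+v*((z-o[2])/v[:,2:])
```

Run:
```python
from h import *
s,c=pickle.load(open("w1.pkl","rb"));im=c["image"].astype(int)
m=np.zeros((480,640),bool);m[150:300,300:336]=im[150:300,300:336].max(-1)<60
n,l,st,ce=cv2.connectedComponentsWithStats(m.astype(np.uint8));i=1+st[1:,4].argmax();print(st[i])
v,u=np.nonzero(l==i);P=wray(s,c,np.c_[u,v],.118)
print("bar",rect(P))
b=np.zeros_like(m);b[130:285,265:375]=(im[...,2]-im[...,0]>50)[130:285,265:375]
v,u=np.nonzero(b);print("grid top",rect(wray(s,c,np.c_[u,v],.045)))
o=(im[...,0]-im[...,2]>90)&(im[...,1]<140);o[:220]=0;o[:,:370]=0
v,u=np.nonzero(o);print("orange",rect(wray(s,c,np.c_[u,v],.045)))
```

```text
[ 311  159   15  133 1346]
bar (array([ 441.2, -301. ]), array([101.6,  10.7]), 24.27)
grid top (array([ 440.4, -301. ]), array([126.3,  81.8]), 24.15)
orange (array([ 400.9, -465.5]), array([102.5, 126. ]), 165.46)
```

To row units: 0.04 m is 0.64, 0.002 m is 0.032.

Request:
pendant:
  plan:
    - {"jaw":1, "d":[0.032, 0.032, 0.64]}
    - {"jaw":1, "d":[0, 0, 0.64]}
    - {"jaw":1, "d":[0, 0, 0.64]}
    - {"jaw":1, "d":[0, 0, 0.48]}
    - {"jaw":1}
    - {"jaw":0}
    - {"jaw":0}
    - {"jaw":0}
    - {"jaw":0}
    - {"jaw":0}
    - {"jaw":0}
    - {"jaw":0}
    - {"jaw":0}

```text
time: 5.4
tool_pos: [0.4404, -0.3009, 0.2546]
eef_rot: [[0.914, 0.407, -0.0], [0.407, -0.914, 0.0], [-0.0, -0.001, -1.0]]
wrist_force: [-0.1, -1.2, -4.5]
grip_width: 0.134
grasp_force: 30.0
```

To row units: -0.03 m is -0.48, -0.01 m is -0.16, 5.4 degrees / 180 = 0.03.

Request:
pendant:
  plan:
    - {"jaw":0, "d":[0, 0, -0.16]}
    - {"jaw":0, "d":[0, 0, -0.48]}
    - {"jaw":0, "d":[0, 0, -0.48]}
    - {"jaw":0, "d":[0, 0, -0.48]}
    - {"jaw":0, "d":[0, 0, -0.32]}
    - {"jaw":0, "rot":[0, 0, 0.03]}
    - {"jaw":0, "rot":[0, 0, 0.03]}
    - {"jaw":0, "rot":[0, 0, 0.03]}
    - {"jaw":0, "rot":[0, 0, 0.03]}
    - {"jaw":0, "rot":[0, 0, 0.03]}
    - {"jaw":0}

```text
time: 6.78
tool_pos: [0.4403, -0.3008, 0.3746]
eef_rot: [[0.999, -0.052, -0.001], [-0.052, -0.999, 0.001], [-0.001, -0.001, -1.0]]
wrist_force: [0.4, -0.2, -5.4]
grip_width: 0.135
grasp_force: 30.0
```

Request:
pendant:
  plan:
    - {"jaw":0, "d":[0.032, -0.32, 0]}
    - {"jaw":0, "d":[0.08, -0.64, 0]}
    - {"jaw":0, "d":[0.08, -0.64, 0]}
    - {"jaw":0, "d":[0.08, -0.64, 0]}
    - {"jaw":0, "d":[0.08, -0.64, 0]}
    - {"jaw":0, "d":[0.08, -0.64, 0]}
    - {"jaw":0, "d":[0.08, -0.64, 0]}
    - {"jaw":0, "d":[0.08, -0.56, 0]}
    - {"jaw":0, "d":[0.032, -0.288, 0]}
    - {"jaw":0}
    - {"jaw":0}
    - {"jaw":0}

```text
time: 8.28
tool_pos: [0.4958, 0.0088, 0.3747]
eef_rot: [[0.999, -0.053, -0.0], [-0.053, -0.999, -0.0], [-0.0, 0.0, -1.0]]
wrist_force: [0.2, -0.6, -4.4]
grip_width: 0.132
grasp_force: 30.0
```

Run:
```python
from cell import bot,optics
import cv2,pickle
s=bot.observe();c=optics.capture("wrist");pickle.dump((s,c),open("w2.pkl","wb"))
cv2.imwrite("pics/w2.png",c["image"][:,:,::-1]);print(s["tool_pos"],s["eef_rot"],s["wrist_force"],s["ft_torque"],s["joint_pos"])
c=optics.capture("side");pickle.dump(c,open("side2.pkl","wb"))
```

```text
[0.49578972 0.00882683 0.3747414 ] [[ 9.98576651e-01 -5.33354148e-02 -7.56594248e-05]
 [-5.33354259e-02 -9.98576641e-01 -1.54429928e-04]
 [-6.73151500e-05  1.58245448e-04 -9.99999985e-01]] [ 0.20728994 -0.60905087 -4.39754712] [0.01437741 0.12643277 0.00652232] [-1.27198990e+01  1.85061124e+00  1.05022695e+02 -1.00166380e-02
  7.31289741e+01  8.03403534e+01]
```

View pics/w2.png

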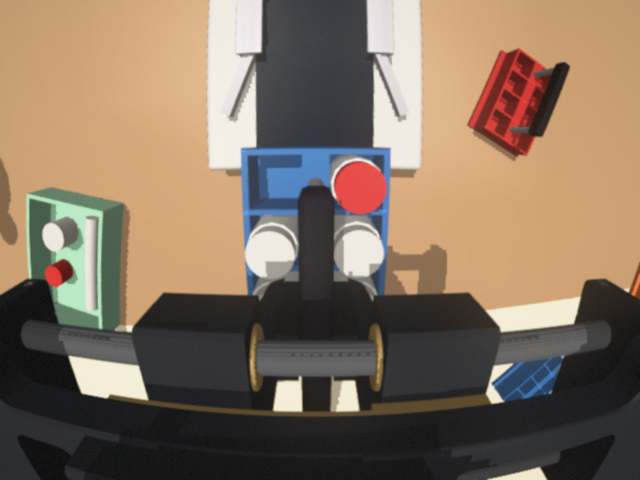

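The reader is straight ahead. The bed spans columns ~256–373 between the rails, the lips start at row ~52, and the rack's front edge is at row 148, columns 241–391.

Run:
```python
from h import *
s,c=pickle.load(open("w2.pkl","rb"));im=c["image"].astype(int)
L=[];R=[];Lr=[];Rr=[]
lum=im.sum(-1)
def edges(v,u0,u1,thr):
    r=lum[v]; 
    return r
for v in list(range(0,48,3))+list(range(72,140,3)):
    d=(im[v].max(-1)<75);u=318
    a=u
    while d[a-1]:a-=1
    b=u
    while d[b+1]:b+=1
    (L if v>60 else Lr).append((a-.5,v));(R if v>60 else Rr).append((b+.5,v))
for nm,A,B,z in(("bed",L,R,.05),("lip",Lr,Rr,.0655),("lip low",Lr,Rr,.0605)):
    a=wray(s,c,A,z);b=wray(s,c,B,z)
    fa=np.polyfit(a[:,0],a[:,1],1);fb=np.polyfit(b[:,0],b[:,1],1)
    x=.6;print(nm,"yaw",np.degrees(np.arctan([fa[0],fb[0]])),"y@.6",np.polyval(fa,x),np.polyval(fb,x),"mid",(np.polyval(fa,x)+np.polyval(fb,x))/2,"n",A[0],B[0],A[-1],B[-1])
# front edge of white reader
for u in (220,230,408,415):
    col=im[100:200,u];w=np.nonzero((col.min(-1)>130))[0].max()+100;print("front",u,w,wray(s,c,(u,w+.5),.05),wray(s,c,(u,w+.5),.0))
m=np.zeros((480,640),np.uint8);m[140:260,230:400]=(im[...,2]-im[...,0]>60)[140:260,230:400]
for v in (165,190,205,225):
    u=np.nonzero(m[v])[0];p=wray(s,c,[(u.min()-.5,v),(u.max()+.5,v)],.1657);print("rack",v,u.min(),u.max(),(p-s["tool_pos"])@s["eef_rot"]*1000)
for u in (250,285,300,330,380):
    v=np.nonzero(m[:,u])[0].min();p=wray(s,c,(u,v-.5),.1657);print("rack front",u,v,(p-s["tool_pos"])@s["eef_rot"]*1000)
```

```text
bed yaw [-29.54004807  -3.08446485] y@.6 0.03779068601075469 -0.0425566001623082 mid -0.0023829570757767544 n (286.5, 72) (371.5, 72) (257.5, 138) (371.5, 138)
lip yaw [19.35209128 -3.12797109] y@.6 -0.0010320652523748697 -0.03557037847115758 mid -0.018301221861766224 n (278.5, 0) (364.5, 0) (296.5, 45) (365.5, 45)
lip low yaw [19.35209128 -3.12797109] y@.6 -0.0013406923054322395 -0.03623518625439754 mid -0.01878793927991489 n (278.5, 0) (364.5, 0) (296.5, 45) (365.5, 45)
front 220 170 [[0.54307547 0.08624677 0.05      ]] [[0.53936504 0.09960251 0.        ]]
front 230 169 [[0.5432029  0.07751181 0.05      ]] [[0.53951337 0.08943536 0.        ]]
front 408 190 [[ 0.51768384 -0.07069118  0.05      ]] [[ 0.50981019 -0.08306705  0.        ]]
front 415 183 [[ 0.52348746 -0.07689293  0.05      ]] [[ 0.51656538 -0.09028564  0.        ]]
rack 165 242 389 [[ 55.87397558 -37.86886786 209.03165124]
 [ 55.91051616  38.21416518 209.04368858]]
rack 190 243 388 [[ 42.80664516 -37.75910553 209.03254824]
 [ 42.84453662  38.11688359 209.04455272]]
rack 205 243 387 [[ 34.85743597 -38.06992515 209.03303416]
 [ 34.89005936  37.89766416 209.04505349]]
rack 225 244 387 [[ 24.06094693 -38.01448008 209.0337697 ]
 [ 24.10116597  38.38848923 209.04585741]]
rack front 250 149 [[ 64.28087525 -33.21709364 209.03182145]]
rack front 285 148 [[ 64.43058366 -15.24819879 209.03465487]]
rack front 300 147 [[ 64.86824352  -7.64950125 209.03582787]]
rack front 330 147 [[ 64.87199576   7.488291   209.0382231 ]]
rack front 380 149 [[ 64.2974505   33.03608751 209.0423046 ]]
```

Run:
```python
from h import *
s,c=pickle.load(open("w2.pkl","rb"));im=c["image"].astype(int);g=im.sum(-1)//3
for v in(20,40,100,130):print(v,g[v,250:276],g[v,355:380])
for u in (225,238,395):print(u,im[160:180,u].sum(-1)//3)
def fit(rows,ul,ur,z):
    r=[]
    for lo,hi in(ul,ur):
        P=[]
        for v in rows:
            q=np.abs(np.diff(g[v,lo:hi].astype(float)));k=q.argmax();P.append((lo+k+.5,v))
        P=wray(s,c,P,z);f=np.polyfit(P[:,0],P[:,1],1);e=np.polyval(f,P[:,0])-P[:,1];k=abs(e)<.002;f=np.polyfit(P[k,0],P[k,1],1);r.append(f);print("yaw",np.degrees(np.arctan(f[0])),"y@.6",np.polyval(f,.6),"res",e.std(),k.sum())
    print("mid",np.mean([np.polyval(f,.6) for f in r]),"w",np.polyval(r[0],.6)-np.polyval(r[1],.6))
fit(range(70,140),(248,270),(362,382),.05)
fit(range(0,48),(252,275),(356,375),.0655)
```

```text
20 [233 232 232 232 233 233 234 236 236 235 228 185 112  67  56  57  63  71
  76  77  74  76  76  74  74  74] [ 66  64  64  66  67  65  66  66  66  66  66  96 163 218 229 232 232 230
 231 229 228 227 227 228 227]
40 [236 235 235 235 236 236 237 237 239 237 222 167 101  62  57  53  56  59
  70  74  77  78  79  76  77  77] [ 64  66  65  67  67  66  67  66  66  67  69  87 144 207 229 234 235 233
 233 231 229 229 228 229 228]
100 [237 236 236 235 230 189 121  83  76  75  76  73  75  73  72  72  72  71
  72  72  69  73  70  70  70  71] [ 62  64  64  62  63  64  64  61  66  64  64  65  63  64  65  67  66  76
 135 215 232 233 234 233 233]
130 [237 237 237 237 232 208 145  87  71  69  70  70  69  67  68  69  68  68
  66  67  68  67  67  65  67  65] [ 60  62  61  60  62  62  63  62  61  58  65  62  62  63  62  64  65  73
 133 213 232 235 234 234 235]
225 [237 237 237 238 237 237 229 216 190 160 152 153 154 157 164 168 172 172
 171 172]
238 [237 237 237 237 237 234 224 205 174 140 121 115 114 114 115 125 154 168
 171 171]
395 [235 234 235 234 234 230 219 199 171 133 119 115 116 117 115 116 127 153
 171 176]
yaw -3.3307406549805294 y@.6 0.05200690228723239 res 4.4276227858566245e-05 70
yaw -3.153984118477643 y@.6 -0.04398234918583676 res 0.0005537747471179881 69
mid 0.004012276550697816 w 0.09598925147306915
yaw -2.1249458291587926 y@.6 0.044245546691163914 res 1.8068879786121797e-05 48
yaw -2.6564750723473063 y@.6 -0.03713169477814049 res 0.0002588616064037414 48
mid 0.0035569259565117126 w 0.0813772414693044
```

To row units: 0.03 m is 0.48, -0.001 m is -0.016.

Request:
pendant:
  plan:
    - {"jaw":0, "d":[0.24, 0, 0]}
    - {"jaw":0, "d":[0.48, -0.016, 0]}
    - {"jaw":0, "d":[0.256, 0, 0]}
    - {"jaw":0, "d":[0, 0, 0.32]}
    - {"jaw":0, "d":[0, 0, 0.4]}
    - {"jaw":0, "d":[0, 0, 0.24]}
    - {"jaw":0, "d":[0, 0, 0.08]}
    - {"jaw":0, "d":[0, 0, 0.032]}
    - {"jaw":0}

```text
time: 9.5
tool_pos: [0.5573, 0.0072, 0.3085]
eef_rot: [[0.999, -0.053, 0.001], [-0.053, -0.999, -0.0], [0.001, 0.0, -1.0]]
wrist_force: [0.8, -0.0, -4.5]
grip_width: 0.135
grasp_force: 30.0
```

Request:
pendant:
  plan:
    - {"jaw":0, "d":[0, 0, 0.016]}
    - {"jaw":0, "d":[0, 0, 0.016]}
    - {"jaw":0}

```text
time: 9.88
tool_pos: [0.5569, 0.0073, 0.3058]
eef_rot: [[0.999, -0.053, 0.0], [-0.053, -0.999, -0.0], [0.0, 0.0, -1.0]]
wrist_force: [0.1, -0.6, -4.7]
grip_width: 0.132
grasp_force: 30.0
```

Request:
pendant:
  plan:
    - {"jaw":0, "d":[0, 0, 0.016]}
    - {"jaw":0}

```text
time: 10.12
tool_pos: [0.5569, 0.0073, 0.3046]
eef_rot: [[0.999, -0.053, -0.0], [-0.053, -0.999, -0.0], [-0.0, 0.0, -1.0]]
wrist_force: [0.4, -0.2, -4.4]
grip_width: 0.13
grasp_force: 30.0
```

Run:
```python
from cell import bot,optics
import cv2,pickle
s=bot.observe();c=optics.capture("wrist");pickle.dump((s,c),open("w3.pkl","wb"))
cv2.imwrite("pics/w3.png",c["image"][:,:,::-1]);print(s["time"],s["tool_pos"],s["eef_rot"][0],s["wrist_force"],s["ft_torque"])
```

```text
10.125 [0.55686251 0.00727358 0.30460325] [ 9.98618645e-01 -5.25430194e-02 -1.79290926e-04] [ 0.38988539 -0.22804406 -4.39314516] [-0.06257513  0.16125577 -0.05478952]
```

View pics/w3.png

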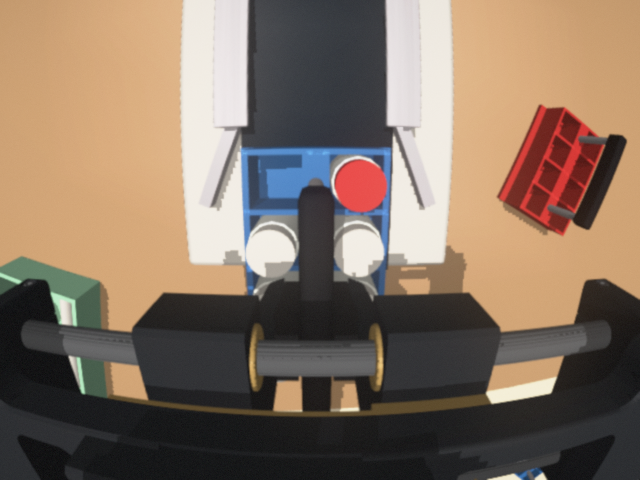

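The rack hovers just above the ledge, lined up with the bay. The lip inner edges are at columns ~248 and ~386, the lips start at row 127, and the rack's front is at row 148.

Run:
```python
from h import *
s,c=pickle.load(open("w3.pkl","rb"));g=c["image"].astype(float).sum(-1)/3
r=[]
for lo,hi in((236,262),(374,400)):
    P=[(lo+np.abs(g[v,lo+1:hi]-g[v,lo:hi-1]).argmax()+.5,v) for v in range(0,118)]
    Q=(wray(s,c,P,.0655)-s["tool_pos"])@s["eef_rot"]*1000
    f=np.polyfit(Q[:,0],Q[:,1],1);k=abs(np.polyval(f,Q[:,0])-Q[:,1])<1.5;f=np.polyfit(Q[k,0],Q[k,1],1);r.append(f)
    print("yaw in tool",np.degrees(np.arctan(f[0])),k.sum(),"y at x=70,120",np.polyval(f,[70,120]),Q[[0,-1],0])
print("mid",(np.polyval(r[0],[0,70,120])+np.polyval(r[1],[0,70,120]))/2)
for u in(225,235,395,405):
    print(u,(wray(s,c,(u,127),.0655)-s["tool_pos"])@s["eef_rot"]*1000)
```

```text
yaw in tool 0.07591186564459051 118 y at x=70,120 [-40.3100774  -40.24383177] [155.89383139  82.23656456]
yaw in tool -0.06383547404773036 118 y at x=70,120 [41.80802277 41.75231578] [156.06786249  82.32085851]
mid [0.74159562 0.74897268 0.75424201]
225 [[ 76.80468405 -53.5203094  239.08867949]]
235 [[ 76.53134402 -47.39580191 239.0888256 ]]
395 [[ 76.54778569  47.06601162 239.09032279]]
405 [[ 76.82300604  53.17911354 239.09037068]]
```

Request:
pendant:
  plan:
    - {"jaw":0, "d":[0, 0, 0.0096]}
    - {"jaw":0}

```text
time: 10.42
tool_pos: [0.557, 0.0072, 0.3045]
eef_rot: [[0.999, -0.053, 0.001], [-0.053, -0.999, -0.0], [0.001, 0.0, -1.0]]
wrist_force: [-0.8, 0.5, -1.3]
grip_width: 0.13
grasp_force: 30.0
```

Request:
pendant:
  plan:
    - {"jaw":0, "d":[0, 0, 0.0096]}
    - {"jaw":0}

```text
time: 10.68
tool_pos: [0.5572, 0.0072, 0.3045]
eef_rot: [[0.999, -0.053, 0.001], [-0.053, -0.999, -0.0], [0.001, 0.0, -1.0]]
wrist_force: [-3.0, 0.5, 6.3]
grip_width: 0.131
grasp_force: 30.0
```

To row units: 0.008 m is 0.128, -0.0006 m is -0.0096.

Request:
pendant:
  plan:
    - {"jaw":0, "d":[0, 0.0096, -0.0096]}
    - {"jaw":0, "d":[0.064, 0, 0]}
    - {"jaw":0, "d":[0.128, 0, 0]}
    - {"jaw":0, "d":[0.128, 0, 0]}
    - {"jaw":0}

```text
time: 11.3
tool_pos: [0.578, 0.0053, 0.3045]
eef_rot: [[0.999, -0.053, 0.003], [-0.053, -0.999, -0.0], [0.003, 0.0, -1.0]]
wrist_force: [1.1, -1.4, 3.8]
grip_width: 0.135
grasp_force: 30.0
```

Request:
pendant:
  plan:
    - {"jaw":0, "d":[0.128, 0, 0]}
    - {"jaw":0, "d":[0.16, 0, 0]}
    - {"jaw":0, "d":[0.16, 0, 0]}
    - {"jaw":0, "d":[0.16, 0, 0]}
    - {"jaw":0, "d":[0.16, 0, 0]}
    - {"jaw":0, "d":[0.096, 0, 0]}
    - {"jaw":0}

```text
time: 12.18
tool_pos: [0.6314, 0.0026, 0.3045]
eef_rot: [[0.999, -0.053, 0.002], [-0.053, -0.999, -0.0], [0.002, 0.0, -1.0]]
wrist_force: [1.3, 0.0, 4.0]
grip_width: 0.133
grasp_force: 30.0
```

To row units: 0.01 m is 0.16, 0.008 m is 0.128.

Request:
pendant:
  plan:
    - {"jaw":0, "d":[0.096, 0, 0]}
    - {"jaw":0, "d":[0.16, 0, 0]}
    - {"jaw":0, "d":[0.16, 0, 0]}
    - {"jaw":0, "d":[0.128, 0, 0]}
    - {"jaw":0, "d":[0.064, 0, 0]}
    - {"jaw":0}

```text
time: 12.92
tool_pos: [0.669, 0.0007, 0.3045]
eef_rot: [[0.999, -0.053, 0.001], [-0.053, -0.999, -0.0], [0.001, 0.0, -1.0]]
wrist_force: [0.5, -0.4, 4.8]
grip_width: 0.13
grasp_force: 30.0
```

Request:
pendant:
  plan:
    - {"jaw":0, "d":[0.048, 0, 0]}
    - {"jaw":0, "d":[0.048, 0, 0]}
    - {"jaw":0, "d":[0.048, 0, 0]}
    - {"jaw":0, "d":[0.048, 0, 0]}
    - {"jaw":0}

```text
time: 13.55
tool_pos: [0.6804, 0.0002, 0.3045]
eef_rot: [[0.999, -0.052, -0.001], [-0.052, -0.999, -0.0], [-0.001, 0.0, -1.0]]
wrist_force: [-4.2, -0.2, 7.1]
grip_width: 0.136
grasp_force: 30.0
```

To row units: 0.002 m is 0.032, 0.0015 m is 0.024.

Request:
pendant:
  plan:
    - {"jaw":0, "d":[0.032, 0, 0]}
    - {"jaw":0, "d":[0.032, 0, 0]}
    - {"jaw":0, "d":[0.024, 0, 0]}
    - {"jaw":0}

```text
time: 14.05
tool_pos: [0.6857, -0.0001, 0.3045]
eef_rot: [[0.999, -0.052, -0.002], [-0.052, -0.999, -0.0], [-0.002, 0.0, -1.0]]
wrist_force: [-5.8, 0.6, 8.8]
grip_width: 0.133
grasp_force: 30.0
```

Request:
pendant:
  plan:
    - {"jaw":0, "d":[0.016, 0, 0]}
    - {"jaw":0}

```text
time: 14.3
tool_pos: [0.6865, -0.0001, 0.3045]
eef_rot: [[0.999, -0.052, -0.002], [-0.052, -0.999, -0.0], [-0.002, 0.0, -1.0]]
wrist_force: [-6.5, 0.4, 8.8]
grip_width: 0.134
grasp_force: 30.0
```

Request:
pendant:
  plan:
    - {"jaw":0, "d":[0.0128, 0, 0]}
    - {"jaw":0}

```text
time: 14.55
tool_pos: [0.6873, -0.0002, 0.3045]
eef_rot: [[0.999, -0.052, -0.003], [-0.052, -0.999, 0.0], [-0.003, 0.0, -1.0]]
wrist_force: [-6.7, -0.2, 8.6]
grip_width: 0.132
grasp_force: 30.0
```

To row units: 0.0008 m is 0.0128.

Request:
pendant:
  plan:
    - {"jaw":0, "d":[0.0128, 0, 0]}
    - {"jaw":0}

```text
time: 14.8
tool_pos: [0.6881, -0.0002, 0.3045]
eef_rot: [[0.999, -0.052, -0.003], [-0.052, -0.999, -0.0], [-0.003, 0.0, -1.0]]
wrist_force: [-7.2, 0.3, 9.5]
grip_width: 0.132
grasp_force: 30.0
```

Request:
pendant:
  plan:
    - {"jaw":0, "d":[0.0064, 0, 0.0048]}
    - {"jaw":0}

```text
time: 15.05
tool_pos: [0.6885, -0.0003, 0.3045]
eef_rot: [[0.999, -0.052, -0.002], [-0.052, -0.999, -0.0], [-0.002, 0.0, -1.0]]
wrist_force: [-6.1, 0.3, 10.3]
grip_width: 0.135
grasp_force: 30.0
```

To row units: 0.0006 m is 0.0096.

Request:
pendant:
  plan:
    - {"jaw":0, "d":[0.0096, 0, 0]}
    - {"jaw":0}

```text
time: 15.3
tool_pos: [0.6891, -0.0003, 0.3045]
eef_rot: [[0.999, -0.052, -0.003], [-0.052, -0.999, -0.0], [-0.003, 0.0, -1.0]]
wrist_force: [-8.1, 0.7, 10.7]
grip_width: 0.129
grasp_force: 30.0
```

Request:
pendant:
  plan:
    - {"jaw":0, "d":[0.0096, 0, 0.0048]}
    - {"jaw":0}

```text
time: 15.55
tool_pos: [0.6893, -0.0002, 0.3045]
eef_rot: [[0.999, -0.052, -0.004], [-0.052, -0.999, -0.0], [-0.004, 0.0, -1.0]]
wrist_force: [-12.6, 1.3, 13.7]
grip_width: 0.132
grasp_force: 30.0
```

Request:
pendant:
  plan:
    - {"jaw":0, "d":[0.0096, 0, 0]}
    - {"jaw":0}

```text
time: 15.8
tool_pos: [0.6896, -0.0003, 0.3045]
eef_rot: [[0.999, -0.052, -0.005], [-0.052, -0.999, -0.0], [-0.005, 0.0, -1.0]]
wrist_force: [-13.2, 0.9, 15.4]
grip_width: 0.133
grasp_force: 30.0
```

To row units: 0.0003 m is 0.0048, -0.0002 m is -0.0032, 0.15 degrees / 180 = 0.0008.

Request:
pendant:
  plan:
    - {"jaw":0, "d":[-0.0032, 0, 0.0048], "rot":[0, 0.0008, 0]}
    - {"jaw":0}

```text
time: 16.05
tool_pos: [0.6892, -0.0003, 0.3045]
eef_rot: [[0.999, -0.052, -0.003], [-0.052, -0.999, -0.0], [-0.003, 0.0, -1.0]]
wrist_force: [-15.5, 0.7, 16.9]
grip_width: 0.133
grasp_force: 30.0
```

Request:
pendant:
  plan:
    - {"jaw":0, "d":[-0.0016, 0, 0], "rot":[0, 0.0008, 0]}
    - {"jaw":0}
    - {"jaw":0}

```text
time: 16.42
tool_pos: [0.689, -0.0002, 0.3045]
eef_rot: [[0.999, -0.052, -0.001], [-0.052, -0.999, -0.0], [-0.001, 0.0, -1.0]]
wrist_force: [-17.3, 0.7, 18.4]
grip_width: 0.137
grasp_force: 30.0
```

Run:
```python
from cell import bot,optics
import cv2,pickle
for i in range(3):
    s=bot.observe();print(s["tool_pos"],s["wrist_force"],s["ft_torque"],s["eef_rot"][:,2]);c=optics.capture(("side","top","wrist")[i])
    pickle.dump((s,c),open(f"f{i}.pkl","wb"))
    if i==0:cv2.imwrite("pics/s4.png",cv2.resize(c["image"][150:310,290:490,::-1],None,fx=4,fy=3.75))
```

```text
[ 6.88965685e-01 -2.14245957e-04  3.04497353e-01] [-17.29532749   0.71287975  18.37518147] [0.01753431 2.74874686 0.02257038] [-1.24104669e-03 -2.75079180e-04 -9.99999192e-01]
[ 6.88961536e-01 -2.23865741e-04  3.04478545e-01] [-16.77545072   0.16721354  18.88945734] [ 0.06418021  2.73736467 -0.01836128] [-1.28960153e-03 -2.98653776e-04 -9.99999124e-01]
[ 6.88958196e-01 -2.19040213e-04  3.04448078e-01] [-16.91966914   0.04661641  17.49682092] [ 0.04427139  2.72667905 -0.04465596] [-1.30864716e-03 -2.99233957e-04 -9.99999099e-01]
```

View pics/s4.png

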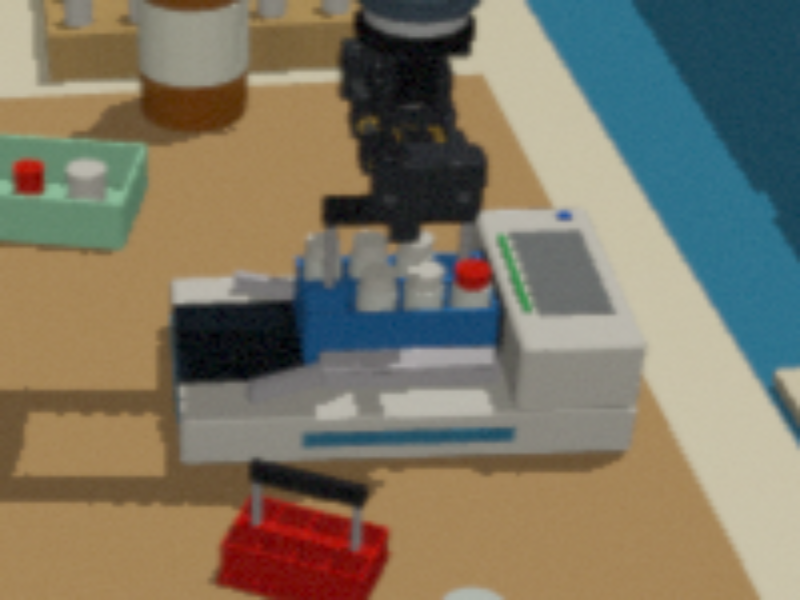

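The rack is home against the housing, flat under the lips, with its vials standing (red cap at (473,275)). I'll ease the inward push slightly to keep it under the downward push.

To row units: -0.0003 m is -0.0048.

Request:
pendant:
  plan:
    - {"jaw":0, "d":[-0.0048, 0, 0]}
    - {"jaw":0}
    - {"jaw":0}
    - {"jaw":0}

```text
time: 17.08
tool_pos: [0.6888, -0.0002, 0.3045]
eef_rot: [[0.999, -0.052, -0.001], [-0.052, -0.999, -0.0], [-0.001, 0.0, -1.0]]
wrist_force: [-16.2, -0.7, 17.4]
grip_width: 0.129
grasp_force: 30.0
```

Run:
```python
from cell import bot
s=bot.observe();print(s["tool_pos"],s["wrist_force"],s["ft_torque"],s["eef_rot"][:,2])
```

```text
[ 6.88831710e-01 -2.44245042e-04  3.04476626e-01] [-16.19473791  -0.67684314  17.36245553] [ 0.02740827  2.54341689 -0.02420029] [-5.73724024e-04 -3.25178023e-04 -9.99999783e-01]
```

To row units: -0.0002 m is -0.0032.

Request:
pendant:
  plan:
    - {"jaw":0, "d":[-0.0032, 0, 0]}
    - {"jaw":0}
    - {"jaw":0}
    - {"jaw":0}

```text
time: 17.58
tool_pos: [0.6888, -0.0003, 0.3045]
eef_rot: [[0.999, -0.052, -0.0], [-0.052, -0.999, -0.0], [-0.0, 0.0, -1.0]]
wrist_force: [-15.1, 0.7, 16.8]
grip_width: 0.129
grasp_force: 30.0
```

```bash
python3 -c "
from cell import job_done
print(job_done())"
```

```text
the job is handed in; nothing more can be done
None
```

I handed the job in at 17.6 s with the rack home and still gripped, pushing about 15 N inward and 17 N down, level, with the vials standing in the last view; no verdict came back.

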